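Read the kettle's temperature with a surface thermometer

ROBOT

A 6-joint arm with a two-finger parallel gripper is mounted at the origin on the work surface. World frame = base frame: x ahead of the robot, y to its left, z up, the work surface at z = 0. Lengths are in m, angles in rad, forces in N, time in s.
With the tool pointing down it reaches from about 0.35 to 0.85 m from the base axis. Payload 8.1 kg.
Tool frame: the origin (TCP) lies midway between the tips of the shut fingers; the grasp point (between the pads) lies 19 mm behind it; x points along the fingers, z is the direction in which the jaws open and shut, and the axes are right-handed (so a half turn about x gives the same grasp; the last joint's range is limited). The gripper opens to 93 mm and grips with 3 to 60 N. Pads are 15 mm wide; open, the fingers measure 128 mm over their backs; the gripper's body (75 mm by 188 mm) begins 65 mm behind the grasp point.
Start: joints at [1.077, 0.13, 1.488, -0, 1.523, -0.085], TCP at [0.238, 0.551, 0.219] pointing down, gripper open.
Joint ranges: [-2.96, 2.96], [-0.89, 2.26], [0.02, 2.5], [-1.34, 4.48], [0, 2.73], [-2.66, 2.66]. Speed limits (rad/s): [2.39, 2.39, 2.79, 3.14, 3.14, 3.14].

INTERFACE

Orientations are given as a unit quaternion [w, x, y, z].
In Python, from plant import get_obs, read_camera, hand_in, look_for gives the robot as it stands.
- The arm moves only by the tool jog_arm, never from a script. Its argument "moves" is a list of rows, each an object with "grip": the closure, from 0 (fully open) to 1 (shut); "offset": the shift along the world's x, y, z in units of 40 mm (1.0 is 40 mm), a list of three; "roll": the turn about the world's z in units of 0.08 rad (1.0 is 0.08 rad). In form: [{"grip": grip, "offset": [x, y, z], "roll": roll}, ...]. A call has 1 to 20 rows; each row shifts and turns the commanded pose from where the row before left it; what a row does not reach is not made up. A row lasts 1/12 s, in which the tool goes at most 41.7 mm and 7.16 degrees, less where a joint would pass 70% of its speed; a pose out of reach is approached as far as the arm can. A call with a number of a shift or a turn outside -1 to 1 is refused whole. A call with a gripper value outside its range is refused whole. The fingers move at their own pace and stop on an object; "grip_force" is the grip in N (left out, the last holds). Time passes only in rows, so rows that do not move let the fingers close. It gives the time, the measured TCP pose, the force and the opening at its end, in the units of the state.
- get_obs(): the state, without advancing time (a new reading comes with each control period).
- read_camera(name): name is "scene" or "top"; returns a dict with "img" (400x640x3 uint8, blue, green, red), "fov_y" (degrees; the focal length in pixels is half the picture's height over the tangent of half this angle, whatever the lens; pixels are square), "cx", "cy" (the principal point, pixels), "T" (4x4, takes a point from camera to world coordinates). Camera axes: x right, y down, z forward; pixel columns grow to the right and rows downward; lengths in m; the calibration is good to about 2 mm. A picture is of the moment at which its call begins. There is no depth.
- hand_in(): hands the job in, once; it reports no verdict.
Trained networks look in the newest picture that a camera, given by its name, has taken for a name from the list of things; names that differ only in an ending like _2 or _b are one class to them, and where a whole thing is asked for, a point or a joint stands for the part that bears it (a point fixed in the world has none). Each returns a list of dicts, best first, with "confidence" (0 to 1); they miss things now and then, are a little off and sometimes report something else, mostly with a low value. They report only what shows in the picture. A call takes as long as a camera call. They do not tell look-alikes from the thing itself.
- look_for(thing, camera): "bbox" ([left, top, right, bottom] in pixels, round what is visible of it).
The state is a dict: "time_s": time; "joints": joint angles; "joint_velocities": joint speeds; "joint_torque": joint torques, N m; "tcp_pos": TCP position; "tcp_rot": TCP orientation; "contact_force": force on the tool from outside, world axes, zero at the start; "ft_torque": the same for the moment, N m; "opening": finger opening in m.
Only numpy, scipy, OpenCV 4.12 (cv2) and the standard library are available. Lean on these libraries where they do the work, as an engineer would, in place of code of your own. Each camera call takes 0.05 s, during which the arm holds its last target. There are 200 camera calls.

TASK

Turn the kettle on its swivel base until the orange measuring spot on its shoulder is over the orange mark on the base. Then take the yellow surface thermometer from its fork and press its sprung copper tip squarely on the centre of the spot with a light, steady push of about 7 N (never over 20 N), holding still for two seconds. Hang the thermometer back upright in the fork by its collar, leaving the kettle lined up and the other things where they are.

Things in the scene. Friction and masses are not known exactly. Their poses are not given: they have to be found in the camera images.
- kettle (a joint): swivel angle of the steel kettle on its base (rad): 0 = spot exactly over the mark; positive = turned anticlockwise seen from above; starts positive. A friction of about 0.25 N m holds it wherever it is left; limits -3.1 and 3.1
- kettle_base: fixed black swivel base, disc 200 mm across, 20 mm high; origin at the centre of its underside, on the vertical swivel axis; orange mark on its rim at -x. Kettle on it: 160 mm across up to 107 mm above the table, then a cone rising inward at 40 degrees to a 78 mm lid, top of the lid's grip 165 mm high. With the joint at 0 the spot is at -x, handle at +y, thin spout at -y (reaches 137 mm out)
- handle (a point): middle of the upright bar of the kettle's black handle; bar 18 mm thick, axis 125 mm from the swivel axis, 58 to 126 mm above the table, joined to the kettle at the top by an arm whose top is 143 mm high; about 35 mm clear between bar and body. It turns with the kettle
- spot (a point): orange measuring spot, flat disc 36 mm across with a black dot in the middle, on the kettle's sloping shoulder; origin at the centre of its outer face, its z axis is the outward normal (40 degrees from vertical, leaning away from the swivel axis). It turns with the kettle
- wand: yellow surface thermometer, 176 mm, 0.17 kg. Origin on its long axis at the collar's underside, z along the axis to the grip. Collar 50 x 50 mm, z 0 to 8 mm; square grip 26 x 26 mm, z 8 to 63 mm; below, a 24 x 24 mm body to z -40 mm, a 12 mm stem to -100 mm and a copper tip disc 16 mm across, face at -113 mm, sprung along the axis (about 3 N per mm, 5 mm travel)
- probe_tip (a point): centre of the thermometer's copper tip face
- stand: fixed stand, base 150 x 120 x 12 mm, origin on the table below the fork's middle. Two aluminium prongs along its x axis, open to its -x side, x -40 to 40 mm, each 16 mm wide, 32 mm gap between (y -16 to 16 mm), top 135 mm high, post at x 40 to 56 mm. The thermometer hangs in the gap, collar resting on the prongs, tip down
- clamp: fixed small clamp holding a wooden spatula upright, base 90 x 90 mm, 253 mm high, origin at the centre of its underside; not to be handled
- teapot: cream ceramic teapot, 132 mm across, 115 mm high, on the birch shelf; origin at the centre of its underside; bystander
- bowl_a: green melamine bowl, 130 mm across, 55 mm high, origin at the centre of its underside; bystander
- bowl_b: blue melamine bowl, 130 mm across, 55 mm high, origin at the centre of its underside; bystander
- scoop: aluminium scoop lying on the table, about 165 mm long, 40 mm high, origin on the table below the handle's root, handle towards its -x; bystander
Mind the look-alikes: they are no part of the job. There is more than one size of the wand; the one meant has the size given above.

How it is judged:
By the outcome, as a careful person would: the job done as asked, in the order asked, and still so for the second after the job is handed in, with the robot touching nothing.
It also fails if it takes over 70 s, if anything falls off the work surface, if the arm or the gripper's body presses on something with over 40 N, if the wrist force passes 120 N, or if a joint passes its speed limit or range.

## Working session

There is one attempt and no reset: what is moved stays moved. The work goes in short steps, Python scripts to look and compute and a tool call to move; the robot and the scene stay as the last step left them, time stands still between calls to the robot, and variables do not carry over. Pictures are saved under pics/ and viewed, about 8 in all and at most 12, crops included, and the job is handed in when it is done.

Besides the shell and the picture viewer there is one more tool, called after "Request:" as a command line: name --argument value ..., lists and objects as JSON in quotes. jog_arm: Moves the arm, as the interface text tells. Its arguments: {"type":"object","properties":{"moves":{"type":"array"},"grip_force":{"type":"number"}},"required":["moves"]}

```bash
mkdir -p pics; ls; cat > h.py <<'E'
import numpy as np, cv2
from plant import get_obs, read_camera, look_for, hand_in
def K(c):
    h=c["img"].shape[0]; f=h/2/np.tan(np.radians(c["fov_y"])/2); return f,c["cx"],c["cy"]
def ray(c,u,v):
    f,cx,cy=K(c); T=np.array(c["T"]); d=T[:3,:3]@np.array([(u-cx)/f,(v-cy)/f,1]); return T[:3,3],d/np.linalg.norm(d)
def atz(c,u,v,z):
    o,d=ray(c,u,v); return o+d*(z-o[2])/d[2]
def proj(c,p):
    f,cx,cy=K(c); T=np.array(c["T"]); q=T[:3,:3].T@(np.array(p)-T[:3,3]); return np.array([cx+f*q[0]/q[2],cy+f*q[1]/q[2]])
def tri(c1,a,c2,b):
    o1,d1=ray(c1,*a);o2,d2=ray(c2,*b)
    A=np.stack([d1,-d2],1); s=np.linalg.lstsq(A,o2-o1,rcond=None)[0]
    p,q=o1+s[0]*d1,o2+s[1]*d2; return (p+q)/2,np.linalg.norm(p-q)
E
python3 - <<'E'
from h import *
print(get_obs())
for n in("scene","top"):
    c=read_camera(n); cv2.imwrite(f"pics/{n}0.png",c["img"]); print(n,c["fov_y"],c["cx"],c["cy"],np.round(c["T"],3).tolist())
    for t in("kettle","kettle_base","handle","spot","wand","probe_tip","stand","clamp","teapot","bowl_a","scoop"):
        try: print(t,[(np.round(d["bbox"]).tolist(),round(d["confidence"],2)) for d in look_for(t,n)[:3]])
        except Exception as e: print(t,e)
E
```

```text
pics
{'time_s': 0.0, 'joints': array([ 1.07661019e+00,  1.31144235e-01,  1.48927898e+00, -7.62212815e-06,
        1.52300525e+00, -8.53761211e-02]), 'joint_velocities': array([ 2.55997176e-03, -4.48764206e-04,  7.96508039e-04, -3.67383428e-04,
        9.83435039e-05, -2.27259789e-03]), 'joint_torque': array([ 5.39626981e-04, -5.59861636e+01, -4.91744256e+01,  7.66391214e-02,
        3.57873598e-02, -1.40466632e-04]), 'tcp_pos': array([0.23820686, 0.55006389, 0.21759773]), 'tcp_rot': array([ 0.59051326, -0.38840966,  0.59165262,  0.38778757]), 'contact_force': array([-0.72297876,  0.71289884, -0.83630122]), 'ft_torque': array([ 0.05089041, -0.03350296, -0.03425607]), 'opening': 0.09312416075690587}
scene 46.02740263977602 318.30174348554544 202.88902666243234 [[0.67, 0.566, -0.48, 1.114], [0.742, -0.522, 0.421, -0.545], [-0.012, -0.638, -0.77, 1.03], [0.0, 0.0, 0.0, 1.0]]
kettle [([306.0, 170.0, 412.0, 235.0], 0.94)]
kettle_base [([304.0, 168.0, 408.0, 244.0], 0.97)]
handle [([303.0, 171.0, 409.0, 229.0], 0.66)]
spot [([306.0, 169.0, 408.0, 232.0], 0.91)]
wand [([191.0, 222.0, 218.0, 
[... 647 characters left out ...]
, 1.0]]
kettle [([238.0, 161.0, 317.0, 227.0], 0.72)]
kettle_base [([239.0, 163.0, 317.0, 236.0], 0.94)]
handle [([239.0, 163.0, 318.0, 231.0], 0.92)]
spot [([136.0, 215.0, 189.0, 254.0], 0.68), ([241.0, 160.0, 317.0, 230.0], 0.57), ([312.0, 249.0, 331.0, 307.0], 0.52)]
wand [([432.0, 276.0, 472.0, 315.0], 0.9), ([467.0, 186.0, 511.0, 219.0], 0.84), ([424.0, 227.0, 441.0, 248.0], 0.82)]
probe_tip [([339.0, 100.0, 416.0, 149.0], 0.61)]
stand [([393.0, 202.0, 442.0, 257.0], 0.74)]
clamp [([136.0, 211.0, 188.0, 250.0], 0.97)]
teapot [([340.0, 99.0, 416.0, 149.0], 0.9)]
bowl_a [([278.0, 107.0, 325.0, 151.0], 0.6), ([205.0, 103.0, 253.0, 151.0], 0.58)]
scoop [([311.0, 247.0, 333.0, 304.0], 0.56)]
```

View pics/scene0.png

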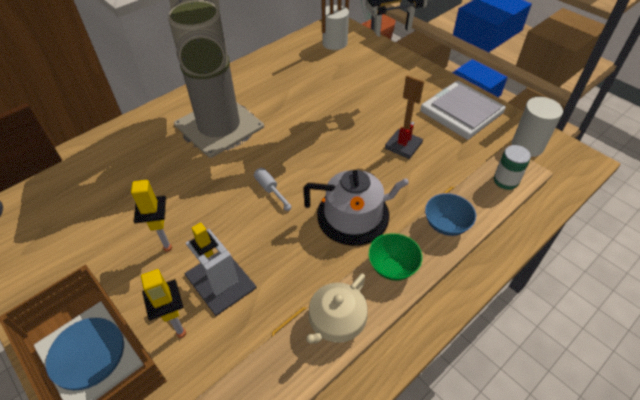

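View pics/top0.png

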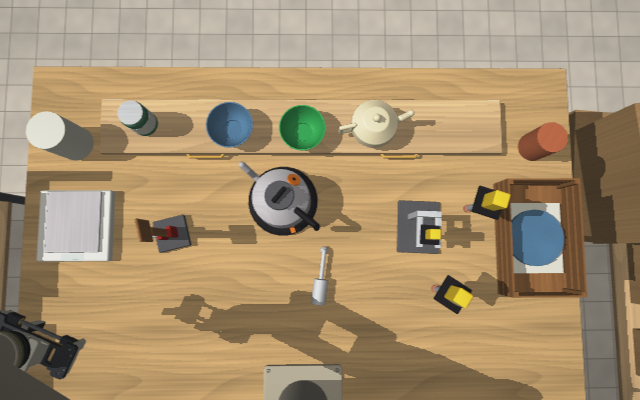

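The scene view shows the kettle at (355,205). There are three wand candidates: one hanging in the fork at (203,238), and two loose ones at (150,205) and (160,295). In the top view they are at (432,234), (490,202) and (455,293). The fork one is my pick. I'll check it in a close crop.

```bash
python3 - <<'E'
import cv2,numpy as np
s=cv2.imread("pics/scene0.png");t=cv2.imread("pics/top0.png")
r=lambda im,x,y,w,h,W,H:cv2.resize(im[y:y+h,x:x+w],(W,H),interpolation=cv2.INTER_CUBIC)
a=r(s,170,210,100,75,400,300);b=r(t,385,190,100,75,400,300);c=r(s,290,155,133,100,400,300);d=r(t,225,150,107,80,400,300)
cv2.imwrite("pics/c0.png",np.vstack([np.hstack([a,b]),np.hstack([c,d])]))
E
```

```text
(no output)
```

View pics/c0.png

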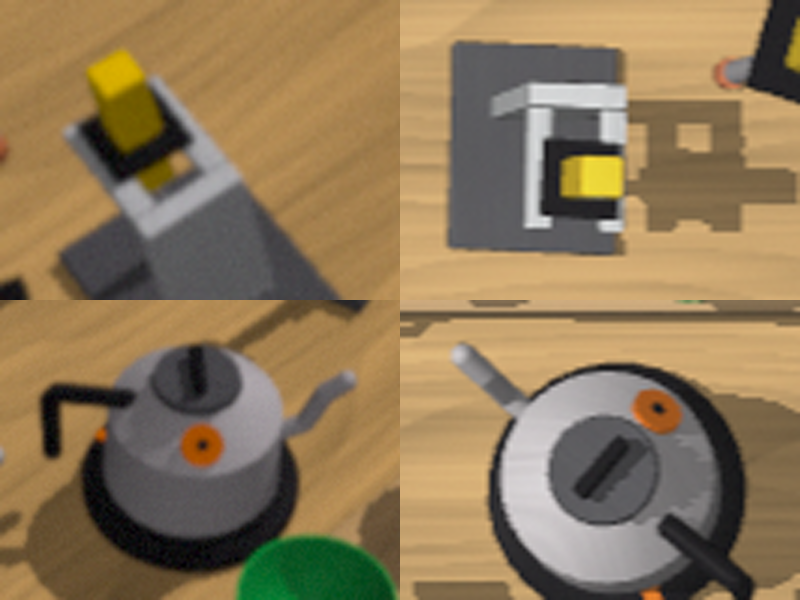

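The crop shows the fork wand's collar about 20 px wide, which is 50 mm at that height, so it is the right one. Its fork opens towards the robot (-x). The kettle spot's dot is at scene (357.5,203.3) and top (293.7,178.8). The base mark is at top (292.4,229).

```bash
python3 - <<'E'
from h import *
s=read_camera("scene");t=read_camera("top")
b=lambda x,y:(385+(x-400)/4,190+y/4)
d=lambda x,y:(225+(x-400)/3.738,150+(y-300)/3.75)
P=lambda n,p:print(n,np.round(p,4))
P("collar",atz(t,430.3,234.7,.143))
P("griptop",atz(t,*b(604,175),.198))
for n,q in(("pL front",(538,228)),("pR front",(612,230)),("post far L",(528,86)),("post far R",(625,86))): P(n,atz(t,*b(*q),.135))
for n,q in(("base FL",(447,245)),("FR",(622,254)),("BL",(455,42)),("BR",(622,50))): P(n,atz(t,*b(*q),.012))
L,R=atz(t,*d(490,485),.02),atz(t,*d(745,490),.02); P("L",L);P("R",R);P("far",atz(t,*d(620,363),.02))
P("mark",atz(t,*d(652,594),.02))
p,e=tri(s,(357.5,203.3),t,d(657,408));P("spot",p);print(e)
P("spot z.124",atz(t,*d(657,408),.124));P("spot z.124 s",atz(s,357.5,203.3,.124))
P("knee",atz(t,*d(740,578),.143)); P("knee s",atz(s,290+50/3,155+90/3,.143))
P("spout tip",atz(t,*d(460,355),.13))
P("lid ctr",atz(t,*d(603,470),.1414)); P("lid ctr s",atz(s,290+197/3.,155+79/3,.1414))
P("grip scene",atz(s,170+118/4,210+60/4,.198))
# orange base mark/dark base segmentation in top
im=t["img"];print(get_obs()["time_s"])
E
```

```text
collar [ 0.4646 -0.3302  0.143 ]
griptop [ 0.4652 -0.3302  0.198 ]
pL front [ 0.4331 -0.3033  0.135 ]
pR front [ 0.4316 -0.3514  0.135 ]
post far L [ 0.5253 -0.299   0.135 ]
post far R [ 0.5252 -0.3626  0.135 ]
base FL [ 0.4216 -0.2661  0.012 ]
FR [ 0.4147 -0.3917  0.012 ]
BL [ 0.5675 -0.2748  0.012 ]
BR [ 0.5615 -0.396   0.012 ]
L [0.5707 0.1555 0.02  ]
R [ 0.5666 -0.0392  0.02  ]
far [0.6648 0.0569 0.02  ]
mark [0.4874 0.0316 0.02  ]
spot [0.6139 0.0232 0.1216]
0.00045587625981076066
spot z.124 [0.6134 0.0229 0.124 ]
spot z.124 s [0.6153 0.0219 0.124 ]
knee [ 0.4926 -0.0355  0.143 ]
knee s [ 0.4963 -0.0418  0.143 ]
spout tip [0.65   0.1609 0.13  ]
lid ctr [0.5675 0.0592 0.1414]
lid ctr s [0.5705 0.0591 0.1414]
grip scene [ 0.4628 -0.3262  0.198 ]
1.3
```

Measurements agree with the given sizes. The kettle axis is at about (0.567, 0.058), and the spot triangulates to z = 0.122. The spot bears -37.5° and the mark about -162°, so the joint is at about +124°. The handle is at (0.491, -0.042). The stand is at about (0.469, -0.330) with yaw -0.05.

I'll go above the handle with the jaws tangential, straddle it, and swing it clockwise.

Request:
jog_arm --moves '[{"grip": 0, "offset": [0.35, -0.82, 0.3], "roll": 0.79}, {"grip": 0, "offset": [0.35, -0.82, 0.3], "roll": 0.79}, {"grip": 0, "offset": [0.35, -0.82, 0.3], "roll": 0.79}, {"grip": 0, "offset": [0.35, -0.82, 0], "roll": 0.79}, {"grip": 0, "offset": [0.35, -0.82, 0], "roll": 0.79}, {"grip": 0, "offset": [0.35, -0.82, 0], "roll": 0.79}, {"grip": 0, "offset": [0.35, -0.82, 0], "roll": 0.79}, {"grip": 0, "offset": [0.35, -0.82, 0], "roll": 0.79}, {"grip": 0, "offset": [0.35, -0.82, 0], "roll": 0.79}, {"grip": 0, "offset": [0.35, -0.82, 0], "roll": 0.79}, {"grip": 0, "offset": [0.35, -0.82, 0], "roll": 0.79}, {"grip": 0, "offset": [0.35, -0.82, 0], "roll": 0.79}, {"grip": 0, "offset": [0.35, -0.82, 0], "roll": 0.79}, {"grip": 0, "offset": [0.35, -0.82, 0], "roll": 0.79}, {"grip": 0, "offset": [0.35, -0.82, 0], "roll": 0.79}, {"grip": 0, "offset": [0.35, -0.82, 0], "roll": 0.79}, {"grip": 0, "offset": [0.35, -0.82, 0], "roll": 0.79}, {"grip": 0, "offset": [0.35, -0.82, 0], "roll": 0.79}, {"grip": 0, "offset": [0, 0, 0], "roll": 0}, {"grip": 0, "offset": [0, 0, 0], "roll": 0}]'

```text
time_s: 2.97
tcp_pos: [0.4906, -0.0415, 0.2544]
tcp_rot: [0.29, -0.645, 0.29, 0.645]
contact_force: [0.4, -0.8, -0.6]
opening: 0.0928
```

Request:
jog_arm --moves '[{"grip": 0, "offset": [0, 0, -0.7], "roll": 0}, {"grip": 0, "offset": [0, 0, -0.7], "roll": 0}, {"grip": 0, "offset": [0, 0, -0.7], "roll": 0}, {"grip": 0, "offset": [0, 0, -0.7], "roll": 0}, {"grip": 0, "offset": [0, 0, -0.7], "roll": 0}, {"grip": 0, "offset": [0, 0, -0.6], "roll": 0}, {"grip": 0.65, "offset": [0, 0, 0], "roll": 0}, {"grip": 0.65, "offset": [0, 0, 0], "roll": 0}, {"grip": 0.65, "offset": [0, 0, 0], "roll": 0}, {"grip": 0.65, "offset": [0, 0, 0], "roll": 0}, {"grip": 0.65, "offset": [0, 0, 0], "roll": 0}, {"grip": 0.65, "offset": [0, 0, 0], "roll": 0}]' --grip_force 5

```text
time_s: 3.97
tcp_pos: [0.4916, -0.0399, 0.0922]
tcp_rot: [-0.289, 0.646, -0.289, -0.644]
contact_force: [0.1, -0.6, 0.3]
opening: 0.0577
```

```bash
python3 - <<'E'
from h import *
t=read_camera("top");s=read_camera("scene")
r=lambda im,x,y,w,h,W,H:cv2.resize(im[y:y+h,x:x+w],(W,H),interpolation=cv2.INTER_CUBIC)
cv2.imwrite("pics/k1.png",np.hstack([r(t["img"],215,140,120,120,400,400),r(s["img"],270,130,150,150,400,400)]))
c=np.array([.567,.058]);a=np.radians(-127.2)
# arc plan: 12 deg? print positions each 0.08 rad
import json
for n in(14,15):pass
P=[c+.125*np.array([np.cos(a-.08*k),np.sin(a-.08*k)]) for k in range(29)]
print([(np.round((P[k+1]-P[k])/.04,2)).tolist() for k in range(28)])
E
```

```text
[[-0.19, 0.16], [-0.18, 0.17], [-0.17, 0.19], [-0.15, 0.2], [-0.13, 0.21], [-0.12, 0.22], [-0.1, 0.23], [-0.08, 0.24], [-0.06, 0.24], [-0.04, 0.25], [-0.02, 0.25], [-0.0, 0.25], [0.02, 0.25], [0.04, 0.25], [0.06, 0.24], [0.08, 0.24], [0.1, 0.23], [0.12, 0.22], [0.13, 0.21], [0.15, 0.2], [0.16, 0.19], [0.18, 0.17], [0.19, 0.16], [0.2, 0.14], [0.22, 0.13], [0.22, 0.11], [0.23, 0.09], [0.24, 0.07]]
```

View pics/k1.png

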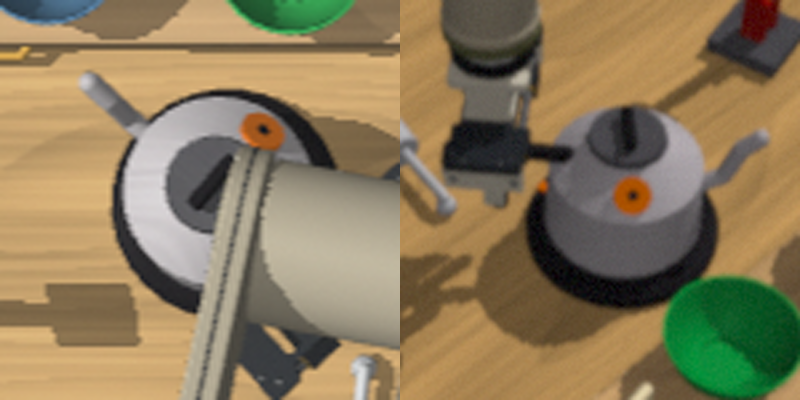

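The handle arm sits between the fingers and the spot is still at its starting angle. I'll swing in an arc now.

Request:
jog_arm --moves '[{"grip": 0.65, "offset": [-0.19, 0.16, 0], "roll": -0.9}, {"grip": 0.65, "offset": [-0.18, 0.17, 0], "roll": -0.9}, {"grip": 0.65, "offset": [-0.17, 0.19, 0], "roll": -0.9}, {"grip": 0.65, "offset": [-0.15, 0.2, 0], "roll": -0.9}, {"grip": 0.65, "offset": [-0.13, 0.21, 0], "roll": -0.9}, {"grip": 0.65, "offset": [-0.12, 0.22, 0], "roll": -0.9}, {"grip": 0.65, "offset": [-0.1, 0.23, 0], "roll": -0.9}, {"grip": 0.65, "offset": [-0.08, 0.24, 0], "roll": -0.9}, {"grip": 0.65, "offset": [-0.06, 0.24, 0], "roll": -0.9}, {"grip": 0.65, "offset": [-0.04, 0.25, 0], "roll": -0.9}, {"grip": 0.65, "offset": [-0.02, 0.25, 0], "roll": -0.9}, {"grip": 0.65, "offset": [0, 0.25, 0], "roll": -0.9}, {"grip": 0.65, "offset": [0.02, 0.25, 0], "roll": -0.9}, {"grip": 0.65, "offset": [0.04, 0.25, 0], "roll": -0.9}, {"grip": 0.65, "offset": [0.06, 0.24, 0], "roll": -0.9}, {"grip": 0.65, "offset": [0.08, 0.24, 0], "roll": -0.9}, {"grip": 0.65, "offset": [0.1, 0.23, 0], "roll": -0.9}, {"grip": 0.65, "offset": [0.12, 0.22, 0], "roll": -0.9}, {"grip": 0.65, "offset": [0.13, 0.21, 0], "roll": -0.9}, {"grip": 0.65, "offset": [0.15, 0.2, 0], "roll": -0.9}]'

```text
time_s: 5.73
tcp_pos: [0.4688, 0.1384, 0.0908]
tcp_rot: [0.643, -0.294, 0.644, 0.293]
contact_force: [-1.4, -1.5, 2.3]
opening: 0.0323
```

Request:
jog_arm --moves '[{"grip": 0.65, "offset": [0.16, 0.19, 0], "roll": -0.9}, {"grip": 0.65, "offset": [0.18, 0.17, 0], "roll": -0.9}, {"grip": 0.65, "offset": [0.19, 0.16, 0], "roll": -0.9}, {"grip": 0.65, "offset": [0.1, 0.08, 0], "roll": -0.45}, {"grip": 0.65, "offset": [0.1, 0.07, 0], "roll": -0.45}, {"grip": 0.65, "offset": [0.1, 0.06, 0], "roll": -0.45}, {"grip": 0.65, "offset": [0.1, 0.05, 0], "roll": -0.45}, {"grip": 0.65, "offset": [0, 0, 0], "roll": 0}, {"grip": 0.65, "offset": [0, 0, 0], "roll": 0}]'

```text
time_s: 6.48
tcp_pos: [0.5062, 0.1694, 0.0907]
tcp_rot: [0.685, -0.175, 0.685, 0.175]
contact_force: [-0.2, -0.4, -0.4]
opening: 0.0324
```

```bash
python3 - <<'E'
from h import *
t=read_camera("top");s=read_camera("scene")
cv2.imwrite("pics/t2.png",t["img"]);cv2.imwrite("pics/s2.png",s["img"])
for n,c in(("top",t),("scene",s)):
    im=c["img"].astype(int);m=((im[:,:,2]>150)&(im[:,:,2]-im[:,:,1]>70)&(im[:,:,1]-im[:,:,0]>40)).astype(np.uint8)
    k,_,st,ce=cv2.connectedComponentsWithStats(m)
    print(n,[(st[i].tolist(),np.round(ce[i],1).tolist()) for i in range(1,k) if st[i,4]>4 and 150<ce[i][1]<260 and 200<ce[i][0]<440])
r=lambda im,x,y,w,h,W,H:cv2.resize(im[y:y+h,x:x+w],(W,H),interpolation=cv2.INTER_CUBIC)
cv2.imwrite("pics/k2.png",np.hstack([r(t["img"],215,140,120,120,400,400),r(s["img"],270,130,150,150,400,400)]))
E
```

```text
top []
scene []
```

View pics/k2.png

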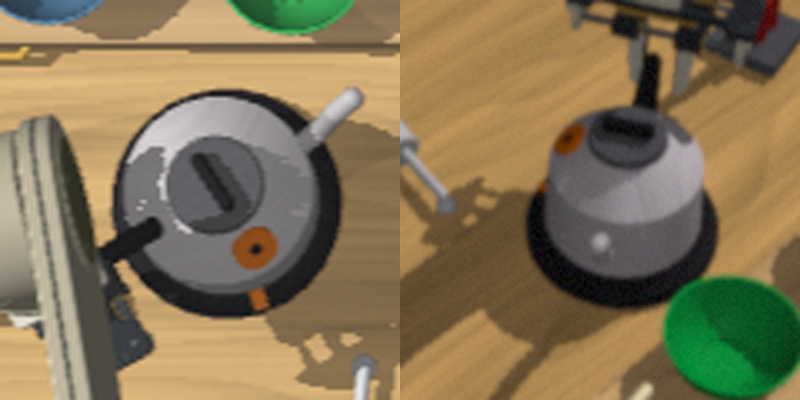

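The kettle is nearly lined up: dot at top (291.8,214.4), mark at (292.4,230). Next I'll measure the remaining angle.

```bash
cat > al.py <<'E'
from h import *
def meas(t,show=True):
    im=t["img"]; hsv=cv2.cvtColor(im,cv2.COLOR_BGR2HSV).astype(int)
    m=((hsv[:,:,0]<16)&(hsv[:,:,1]>165)&(hsv[:,:,2]>90)).astype(np.uint8)
    m[:155]=0;m[245:]=0;m[:,:230]=0;m[:,330:]=0
    k,_,st,ce=cv2.connectedComponentsWithStats(m)
    L=sorted([(st[i,4],ce[i]) for i in range(1,k) if st[i,4]>4],key=lambda a:-a[0])
    # base circle: least squares on dark/wood boundary via radial search
    g=hsv[:,:,2]
    c=np.array([.567,.058])
    for it in range(4):
        A=[]
        for a in np.radians(np.arange(0,360,3)):
            rr=np.arange(.085,.115,.0005);p=[proj(t,[c[0]+r*np.cos(a),c[1]+r*np.sin(a),.02]) for r in rr]
            v=cv2.remap(im[:,:,2].astype(np.float32),np.array([[q[0] for q in p]],np.float32),np.array([[q[1] for q in p]],np.float32),cv2.INTER_LINEAR)[0]
            d=v[6:]-v[:-6];j=d.argmax()
            if d[j]>50: A.append((a,rr[j+3]))
        A=np.array(A);X=np.c_[np.cos(A[:,0]),np.sin(A[:,0]),np.ones(len(A))]
        w=np.ones(len(A))
        for _ in range(10):
            s=np.linalg.lstsq(X*w[:,None],A[:,1]*w,rcond=None)[0];w=1/(1+(np.abs(X@s-A[:,1])/.001)**2)
        c=c+s[:2]
    print("base c",np.round(c,4),"r",round(s[2],4),len(A),[ (int(n),np.round(q,1).tolist()) for n,q in L])
    sp=atz(t,*L[0][1],.1235);mk=atz(t,*L[1][1],.02)
    a=[np.degrees(np.arctan2(*(q[:2]-c)[::-1])) for q in(sp,mk)]
    print("spot",np.round(sp,4),np.hypot(*(sp[:2]-c)),"mark",np.round(mk,4),np.hypot(*(mk[:2]-c)),"ang",np.round(a,2),"joint deg",round(a[0]-a[1],2))
if __name__=="__main__": meas(read_camera("top"))
E
python3 al.py
```

```text
base c [0.5675 0.0598] r 0.0988 109 [(105, [291.1, 213.8]), (26, [292.3, 229.6])]
spot [0.521  0.0296 0.1235] 0.05541059260497388 mark [0.484  0.0318 0.02  ] 0.0879923120356213 ang [-147.   -161.49] joint deg 14.49
```

Request:
jog_arm --moves '[{"grip": 0.65, "offset": [0.12, 0.06, 0], "roll": -0.5}, {"grip": 0.65, "offset": [0.12, 0.06, 0], "roll": -0.5}, {"grip": 0.65, "offset": [0.12, 0.05, 0], "roll": -0.5}, {"grip": 0.65, "offset": [0.12, 0.05, 0], "roll": -0.5}, {"grip": 0.65, "offset": [0.12, 0.04, 0], "roll": -0.5}, {"grip": 0.65, "offset": [0.11, 0.03, 0], "roll": -0.5}, {"grip": 0.65, "offset": [0, 0, 0], "roll": 0}, {"grip": 0.65, "offset": [0, 0, 0], "roll": 0}]'

```text
time_s: 7.3
tcp_pos: [0.5345, 0.1809, 0.0906]
tcp_rot: [0.701, -0.092, 0.701, 0.092]
contact_force: [0.2, 0.3, -0.0]
opening: 0.0322
```

```bash
python3 al.py; python3 - <<'E'
from h import *
t=read_camera("top");s=read_camera("scene")
r=lambda im,x,y,w,h,W,H:cv2.resize(im[y:y+h,x:x+w],(W,H),interpolation=cv2.INTER_CUBIC)
cv2.imwrite("pics/k3.png",np.hstack([r(t["img"],240,160,80,80,400,400),r(s["img"],300,150,100,100,400,400)]))
E
```

```text
base c [0.5673 0.0596] r 0.0988 110 [(102, [286.4, 216.1]), (28, [292.5, 229.7])]
spot [0.5149 0.0417 0.1235] 0.055407525215610036 mark [0.4838 0.0313 0.02  ] 0.08822311304149752 ang [-161.15 -161.25] joint deg 0.1
```

View pics/k3.png

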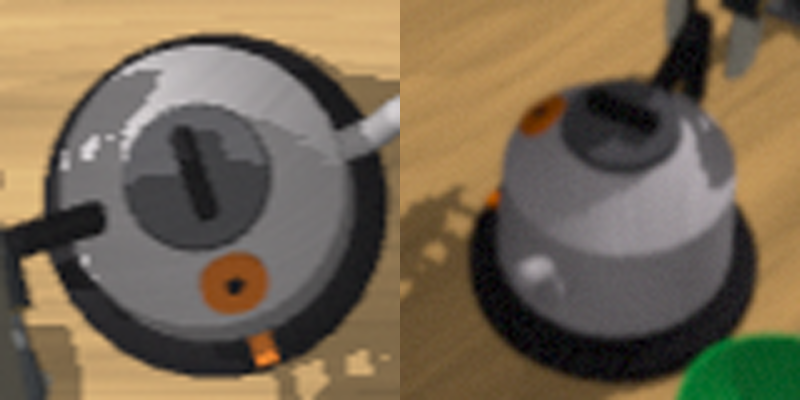

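```bash
python3 - <<'E'
from h import *
t=read_camera("top");s=read_camera("scene")
hs=cv2.cvtColor(t["img"],cv2.COLOR_BGR2HSV)
l=atz(t,279.5,195.4,.1414);sp=atz(t,287,217.2,.1235);d=sp-l
print(l,sp,np.hypot(*d[:2]),np.degrees(np.arctan2(d[1],d[0])))
sc=(300+540/4-100,150+115/4)
print("tri",tri(s,sc,t,(287,217.2)),atz(s,*sc,.1235))
# base mark side edges
print(atz(t,240+250/5,160+335/5,.02),atz(t,240+265/5,160+365/5,.02))
# model prediction of spot
c=np.array([.5673,.0596]);a=np.radians(-161.25)
print("pred spot",c+.0595*np.array([np.cos(a),np.sin(a)]))
E
```

```text
[0.56727866 0.05867626 0.1414    ] [0.51199925 0.04023019 0.1235    ] 0.05827581151544545 -161.54676252315966
tri (array([0.51272174, 0.04102504, 0.11826675]), np.float64(0.0011293856051857371)) [0.51648016 0.03813742 0.1235    ]
[0.49138795 0.03850349 0.02      ] [0.47433108 0.02992643 0.02      ]
pred spot [0.51095766 0.04047435]
```

Lined up to within about 1°, and three separate bearings agree (-161.2°, -161.5°, and the lid grip at -160.6°). I'll release, rise, and go above the wand.

Request:
jog_arm --moves '[{"grip": 0, "offset": [0, 0, 0], "roll": 0}, {"grip": 0, "offset": [0, 0, 0], "roll": 0}, {"grip": 0, "offset": [0, 0, 0], "roll": 0}, {"grip": 0, "offset": [0, 0, 0], "roll": 0}, {"grip": 0, "offset": [0, 0, 0.5], "roll": 0}, {"grip": 0, "offset": [0, 0, 1], "roll": 0}, {"grip": 0, "offset": [0, 0, 1], "roll": 0}, {"grip": 0, "offset": [0, 0, 1], "roll": 0}, {"grip": 0, "offset": [0, 0, 0.6], "roll": 0}]'

```text
time_s: 8.3
tcp_pos: [0.5357, 0.1813, 0.2599]
tcp_rot: [0.703, -0.091, 0.699, 0.092]
contact_force: [1.3, -0.1, 0.4]
opening: 0.088
```

Request:
jog_arm --moves '[{"grip": 0, "offset": [-0.11, -0.8, 0], "roll": 0.98}, {"grip": 0, "offset": [-0.11, -0.8, 0], "roll": 0.98}, {"grip": 0, "offset": [-0.11, -0.8, 0], "roll": 0.98}, {"grip": 0, "offset": [-0.11, -0.8, 0], "roll": 0.98}, {"grip": 0, "offset": [-0.11, -0.8, 0], "roll": 0.98}, {"grip": 0, "offset": [-0.11, -0.8, 0], "roll": 0.98}, {"grip": 0, "offset": [-0.11, -0.8, 0], "roll": 0.98}, {"grip": 0, "offset": [-0.11, -0.8, 0], "roll": 0.98}, {"grip": 0, "offset": [-0.11, -0.8, 0], "roll": 0.98}, {"grip": 0, "offset": [-0.11, -0.8, 0], "roll": 0.98}, {"grip": 0, "offset": [-0.11, -0.8, 0], "roll": 0.98}, {"grip": 0, "offset": [-0.11, -0.8, 0], "roll": 0.98}, {"grip": 0, "offset": [-0.11, -0.8, 0], "roll": 0.98}, {"grip": 0, "offset": [-0.11, -0.8, 0], "roll": 0.98}, {"grip": 0, "offset": [-0.11, -0.8, 0], "roll": 0.98}, {"grip": 0, "offset": [-0.11, -0.8, 0], "roll": 0.98}, {"grip": 0, "offset": [0, 0, 0], "roll": 0}, {"grip": 0, "offset": [0, 0, 0], "roll": 0}]'

```text
time_s: 9.8
tcp_pos: [0.4634, -0.3325, 0.2542]
tcp_rot: [0.515, -0.485, 0.515, 0.485]
contact_force: [0.5, 0.3, -0.1]
opening: 0.0932
```

```bash
python3 al.py; python3 -c "
from h import *
print(np.round(get_obs()['joints'],3))"
```

```text
base c [0.5675 0.0598] r 0.0987 110 [(109, [286.5, 216.3]), (29, [292.4, 229.7])]
spot [0.5144 0.0415 0.1235] 0.05614620286080978 mark [0.4837 0.0315 0.02  ] 0.08838632405034291 ang [-160.93 -161.34] joint deg 0.41
[-0.711  0.038  1.522  0.     1.583 -2.222]
```

Request:
jog_arm --moves '[{"grip": 0, "offset": [0.02, 0.05, -0.6], "roll": 0}, {"grip": 0, "offset": [0, 0, -0.6], "roll": 0}, {"grip": 0, "offset": [0, 0, -0.6], "roll": 0}, {"grip": 0, "offset": [0, 0, -0.6], "roll": 0}, {"grip": 0, "offset": [0, 0, 0], "roll": 0}, {"grip": 1, "offset": [0, 0, 0], "roll": 0}, {"grip": 1, "offset": [0, 0, 0], "roll": 0}, {"grip": 1, "offset": [0, 0, 0], "roll": 0}, {"grip": 1, "offset": [0, 0, 0], "roll": 0}, {"grip": 1, "offset": [0, 0, 0], "roll": 0}, {"grip": 1, "offset": [0, 0, 0], "roll": 0}, {"grip": 1, "offset": [0, 0, 0], "roll": 0}, {"grip": 1, "offset": [0, 0, 0], "roll": 0}, {"grip": 1, "offset": [0, 0, 0], "roll": 0}, {"grip": 1, "offset": [0, 0, 0], "roll": 0}, {"grip": 1, "offset": [0, 0, 0], "roll": 0}, {"grip": 1, "offset": [0, 0, 0], "roll": 0}]' --grip_force 6

```text
time_s: 11.27
tcp_pos: [0.4649, -0.3291, 0.1586]
tcp_rot: [0.514, -0.486, 0.514, 0.486]
contact_force: [-0.3, -1.0, -0.7]
opening: 0.0262
```

Request:
jog_arm --moves '[{"grip": 1, "offset": [0, 0, 0.3], "roll": 0}, {"grip": 1, "offset": [0, 0, 0.4], "roll": 0}, {"grip": 1, "offset": [0, 0, 0.4], "roll": 0}, {"grip": 1, "offset": [0, 0, 0.34], "roll": 0}, {"grip": 1, "offset": [0.25, -0.01, 0], "roll": 0}, {"grip": 1, "offset": [0.25, -0.01, 0], "roll": 0}, {"grip": 1, "offset": [0.25, -0.01, 0], "roll": 0}, {"grip": 1, "offset": [0.25, -0.01, 0], "roll": 0}, {"grip": 1, "offset": [0.25, -0.01, 0], "roll": 0}, {"grip": 1, "offset": [0.25, -0.01, 0], "roll": 0}, {"grip": 1, "offset": [0.25, -0.01, 0], "roll": 0}, {"grip": 1, "offset": [0.25, -0.01, 0], "roll": 0}, {"grip": 1, "offset": [0.25, -0.01, 0], "roll": 0}, {"grip": 1, "offset": [0.25, -0.01, 0], "roll": 0}, {"grip": 1, "offset": [0.25, -0.01, 0], "roll": 0}, {"grip": 1, "offset": [0.25, -0.01, 0], "roll": 0}, {"grip": 1, "offset": [0, 0, 0], "roll": 0}]'

```text
time_s: 12.68
tcp_pos: [0.5862, -0.333, 0.214]
tcp_rot: [0.514, -0.485, 0.514, 0.487]
contact_force: [-0.7, -0.3, -1.0]
opening: 0.0258
```

```bash
python3 - <<'E'
from h import *
t=read_camera("top");s=read_camera("scene")
print(get_obs()["tcp_pos"])
r=lambda im,x,y,w,h,W,H:cv2.resize(im[y:y+h,x:x+w],(W,H),interpolation=cv2.INTER_CUBIC)
cv2.imwrite("pics/w1.png",np.hstack([r(t["img"],370,160,110,110,400,400),r(s["img"],150,180,130,130,400,400)]))
E
```

```text
[ 0.58510409 -0.33326262  0.21459092]
```

View pics/w1.png

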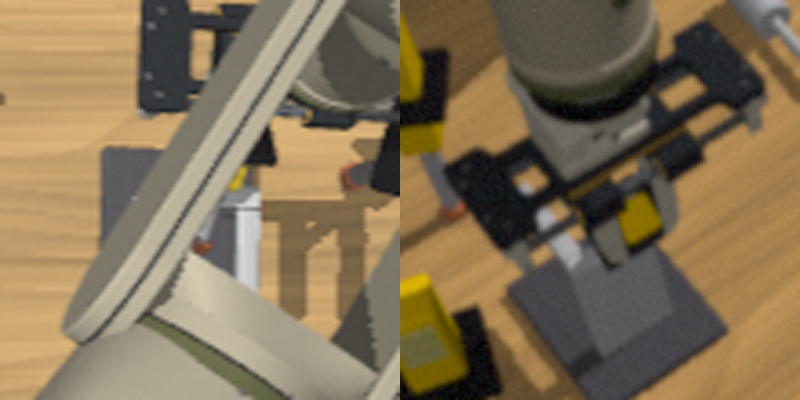

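The tip shows at top crop (203,246), and the yellow grip is tilted. I'll clamp firmly, lift, and swing clear. The turn is -2.78 rad, ending near the kettle on the robot side, where I can measure the tilt.

```bash
python3 - <<'E'
from h import *
t=read_camera("top")
for a in(30,35,40,45):
    r=np.radians(a);G=np.array([.5855,-.333,.2335]);p=G+.1555*np.array([-np.sin(r),.05*np.sin(r),-np.cos(r)]);print(a,np.round(p,3),proj(t,p))
E
```

```text
30 [ 0.508 -0.329  0.099] [425.28713131 219.10876567]
35 [ 0.496 -0.329  0.106] [425.84927335 223.20964043]
40 [ 0.486 -0.328  0.114] [426.51552128 227.09508583]
45 [ 0.476 -0.328  0.124] [427.28470254 230.73863402]
```

Request:
jog_arm --moves '[{"grip": 1, "offset": [0, 0, 0], "roll": 0}, {"grip": 1, "offset": [0, 0, 0], "roll": 0}, {"grip": 1, "offset": [0, 0, 0], "roll": 0}, {"grip": 1, "offset": [0, 0, 0.3], "roll": 0}, {"grip": 1, "offset": [0, 0, 0.7], "roll": 0}, {"grip": 1, "offset": [0, 0, 0.7], "roll": 0}, {"grip": 1, "offset": [0, 0, 0.7], "roll": 0}, {"grip": 1, "offset": [0, 0, 0.3], "roll": 0}]' --grip_force 50

```text
time_s: 13.5
tcp_pos: [0.5857, -0.3345, 0.3307]
tcp_rot: [0.515, -0.488, 0.513, 0.483]
contact_force: [1.7, -0.7, 0.8]
opening: 0.0256
```

The tip pixel matches a tilt of about 41°. Now the turn and travel.

Request:
jog_arm --moves '[{"grip": 1, "offset": [-0.13, 0.23, 0], "roll": -0.96}, {"grip": 1, "offset": [-0.13, 0.23, 0], "roll": -0.96}, {"grip": 1, "offset": [-0.13, 0.23, 0], "roll": -0.96}, {"grip": 1, "offset": [-0.13, 0.23, 0], "roll": -0.96}, {"grip": 1, "offset": [-0.13, 0.23, 0], "roll": -0.96}, {"grip": 1, "offset": [-0.13, 0.23, 0], "roll": -0.96}, {"grip": 1, "offset": [-0.13, 0.23, 0], "roll": -0.96}, {"grip": 1, "offset": [-0.13, 0.23, 0], "roll": -0.96}, {"grip": 1, "offset": [-0.13, 0.23, 0], "roll": -0.96}, {"grip": 1, "offset": [-0.13, 0.23, 0], "roll": -0.96}, {"grip": 1, "offset": [-0.13, 0.23, 0], "roll": -0.96}, {"grip": 1, "offset": [-0.13, 0.23, 0], "roll": -0.96}, {"grip": 1, "offset": [-0.13, 0.23, 0], "roll": -0.96}, {"grip": 1, "offset": [-0.13, 0.23, 0], "roll": -0.96}, {"grip": 1, "offset": [-0.13, 0.23, 0], "roll": -0.96}, {"grip": 1, "offset": [-0.13, 0.23, 0], "roll": -0.96}, {"grip": 1, "offset": [-0.13, 0.23, 0], "roll": -0.96}, {"grip": 1, "offset": [-0.13, 0.23, 0], "roll": -0.96}]'

```text
time_s: 15.0
tcp_pos: [0.4908, -0.1678, 0.3243]
tcp_rot: [0.706, -0.045, 0.706, 0.045]
contact_force: [-1.4, -0.6, -2.5]
opening: 0.0258
```

Request:
jog_arm --moves '[{"grip": 1, "offset": [-0.13, 0.23, 0], "roll": -0.96}, {"grip": 1, "offset": [-0.13, 0.23, 0], "roll": -0.96}, {"grip": 1, "offset": [-0.13, 0.23, 0], "roll": -0.96}, {"grip": 1, "offset": [-0.13, 0.23, 0], "roll": -0.96}, {"grip": 1, "offset": [-0.13, 0.23, 0], "roll": -0.96}, {"grip": 1, "offset": [-0.13, 0.23, 0], "roll": -0.96}, {"grip": 1, "offset": [-0.13, 0.23, 0], "roll": -0.96}, {"grip": 1, "offset": [-0.13, 0.23, 0], "roll": -0.96}, {"grip": 1, "offset": [-0.13, 0.23, 0], "roll": -0.96}, {"grip": 1, "offset": [-0.13, 0.23, 0], "roll": -0.96}, {"grip": 1, "offset": [-0.13, 0.23, 0], "roll": -0.96}, {"grip": 1, "offset": [-0.13, 0.23, 0], "roll": -0.96}, {"grip": 1, "offset": [-0.13, 0.23, 0], "roll": -0.96}, {"grip": 1, "offset": [-0.13, 0.23, 0], "roll": -0.96}, {"grip": 1, "offset": [-0.13, 0.23, 0], "roll": -0.96}, {"grip": 1, "offset": [-0.13, 0.23, 0], "roll": -0.96}, {"grip": 1, "offset": [-0.13, 0.23, 0], "roll": -0.96}, {"grip": 1, "offset": [-0.13, 0.23, 0], "roll": -0.96}, {"grip": 1, "offset": [0, 0, 0], "roll": 0}, {"grip": 1, "offset": [0, 0, 0], "roll": 0}]'

```text
time_s: 16.67
tcp_pos: [0.3976, -0.0026, 0.3245]
tcp_rot: [0.574, 0.413, 0.574, -0.413]
contact_force: [0.2, -0.3, -1.4]
opening: 0.0254
```

```bash
python3 - <<'E'
from h import *
t=read_camera("top");s=read_camera("scene")
o=get_obs();print(o["time_s"],o["tcp_pos"],o["tcp_rot"],np.round(o["contact_force"],1))
w,x,y,z=o["tcp_rot"];print("psi",np.arctan2(2*(y*z-w*x),2*(x*z+w*y)))
G=o["tcp_pos"]+[0,0,.019]
for a in(35,40,45):
  r=np.radians(a);h=np.radians(18.6);p=G+.1555*np.array([np.sin(r)*np.cos(h),np.sin(r)*np.sin(h),-np.cos(r)]);print(a,p,proj(t,p),proj(s,p))
r=lambda im,x,y,w,h,W,H:cv2.resize(im[y:y+h,x:x+w],(W,H),interpolation=cv2.INTER_CUBIC)
cv2.imwrite("pics/p1.png",np.hstack([r(t["img"],240,160,100,100,400,400),r(s["img"],270,110,100,100,400,400)]))
E
```

```text
16.7667 [ 0.39783101 -0.00300136  0.32428623] [ 0.573907    0.41324707  0.57362068 -0.41330005] [ 0.1 -0.1 -2. ]
psi -1.2484216604829146
35 [0.48236355 0.02544698 0.21590809] [290.53937412 226.78719951] [322.40595447 148.66203573]
40 [0.49256375 0.02887973 0.22416632] [288.91270979 222.34581398] [326.20747664 147.67989563]
45 [0.50204298 0.03206984 0.23333113] [287.33941151 218.12025782] [329.80230893 146.30659472]
```

View pics/p1.png

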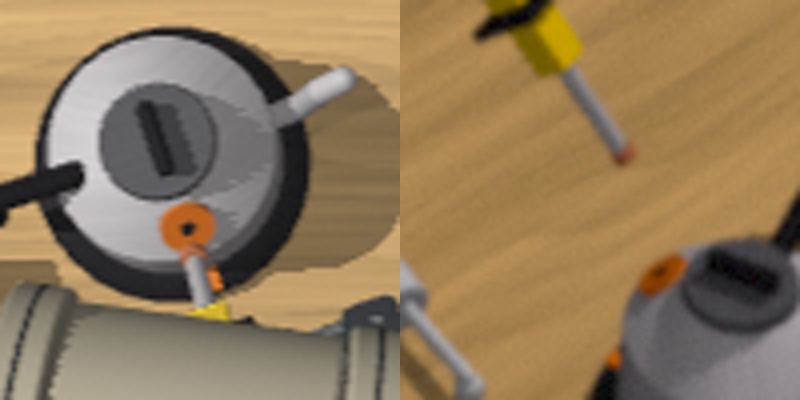

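The free-air tip at scene (326.6,148.1) and top (287.8,221.8) fits the 40° model to within 1 px. Next, the relative tip-to-spot offset.

```bash
python3 - <<'E'
from h import *
t=read_camera("top");s=read_camera("scene")
tip,e=tri(s,(326.5,147.9),t,(287.7,221.7));sp,e2=tri(s,(334.7,177.6),t,(286.8,216.5))
print("tip",tip,e,"spot",sp,e2)
o=get_obs();r=np.radians(40.5);h=np.radians(18.6);G=o["tcp_pos"]+[0,0,.019]
m=G+.1555*np.array([np.sin(r)*np.cos(h),np.sin(r)*np.sin(h),-np.cos(r)])
spc=sp+(m-tip);print("model tip",m,"spot corr",spc)
n=np.array([-.6092,-.2050,.766])
for S in(spc,np.array([.512,.040,.122])):
    print("to 15mm standoff, units",np.round((S+.015*n-m)/.04,2))
E
```

```text
tip [0.49339236 0.03083617 0.22295078] 0.002574049461161323 spot [0.51353887 0.04039807 0.12399885] 0.000836070906752369
model tip [0.49354748 0.02912277 0.22491534] spot corr [0.51369398 0.03868467 0.12596341]
to 15mm standoff, units [ 0.28  0.16 -2.19]
to 15mm standoff, units [ 0.23  0.2  -2.29]
```

Request:
jog_arm --moves '[{"grip": 1, "offset": [0.05, 0.03, -0.4], "roll": 0}, {"grip": 1, "offset": [0.05, 0.03, -0.4], "roll": 0}, {"grip": 1, "offset": [0.05, 0.03, -0.4], "roll": 0}, {"grip": 1, "offset": [0.05, 0.03, -0.4], "roll": 0}, {"grip": 1, "offset": [0.05, 0.03, -0.4], "roll": 0}, {"grip": 1, "offset": [0, 0.03, -0.24], "roll": 0}, {"grip": 1, "offset": [0, 0, 0], "roll": 0}, {"grip": 1, "offset": [0, 0, 0], "roll": 0}]'

```text
time_s: 17.53
tcp_pos: [0.4074, 0.0044, 0.2345]
tcp_rot: [0.573, 0.414, 0.574, -0.414]
contact_force: [-0.1, -0.4, -1.0]
opening: 0.0259
```

```bash
python3 - <<'E'
from h import *
t=read_camera("top");s=read_camera("scene")
o=get_obs();print(o["time_s"],o["tcp_pos"],np.round(o["contact_force"],2))
r=np.radians(40.5);h=np.radians(18.6);G=o["tcp_pos"]+[0,0,.019]
ax=np.array([np.sin(r)*np.cos(h),np.sin(r)*np.sin(h),-np.cos(r)])
m=G+.1555*ax;print(m,proj(t,m),proj(s,m),"end",proj(t,m+.015*ax),proj(s,m+.015*ax))
r=lambda im,x,y,w,h,W,H:cv2.resize(im[y:y+h,x:x+w],(W,H),interpolation=cv2.INTER_CUBIC)
cv2.imwrite("pics/p2.png",np.hstack([r(t["img"],265,190,50,50,400,400),r(s["img"],310,145,50,50,400,400)]))
E
```

```text
17.6333 [0.40819353 0.00435164 0.23579447] [-0.17 -0.81 -1.2 ]
[0.50390787 0.03656308 0.13655134] [288.06932486 219.96547962] [331.31518243 173.03790115] end [287.17488398 216.71894779] [334.55802983 177.33877233]
```

View pics/p2.png

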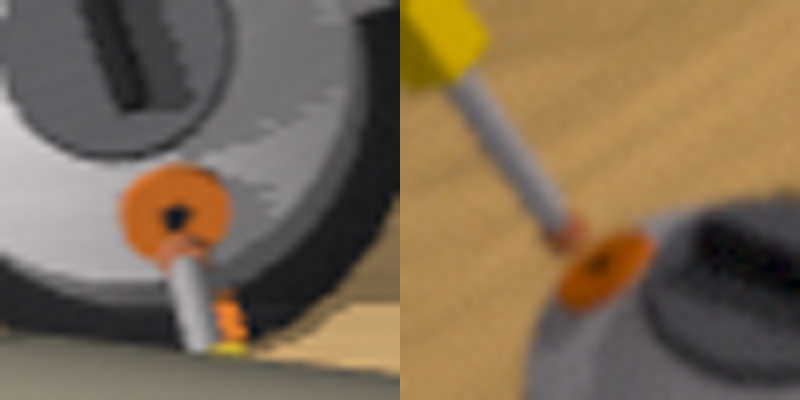

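The view confirms the aim, with the dot at scene crop (600,262) and the tip at (572,240). The tip sits about 2 mm too far to -y, so I'll correct that while closing in.

Request:
jog_arm --moves '[{"grip": 1, "offset": [0.04, 0.03, -0.06], "roll": 0}, {"grip": 1, "offset": [0.04, 0.03, -0.06], "roll": 0}, {"grip": 1, "offset": [0.04, 0.03, -0.06], "roll": 0}, {"grip": 1, "offset": [0.03, 0.02, -0.03], "roll": 0}, {"grip": 1, "offset": [0, 0, 0], "roll": 0}, {"grip": 1, "offset": [0, 0, 0], "roll": 0}]'

```text
time_s: 18.13
tcp_pos: [0.4139, 0.0088, 0.2268]
tcp_rot: [0.574, 0.414, 0.573, -0.414]
contact_force: [-3.0, -2.9, 3.7]
opening: 0.0255
```

```bash
python3 - <<'E'
from h import *
t=read_camera("top");s=read_camera("scene")
o=get_obs();print(o["time_s"],o["tcp_pos"],np.round(o["contact_force"],2))
r=lambda im,x,y,w,h,W,H:cv2.resize(im[y:y+h,x:x+w],(W,H),interpolation=cv2.INTER_CUBIC)
cv2.imwrite("pics/p3.png",np.hstack([r(t["img"],270,195,40,40,400,400),r(s["img"],315,155,40,40,400,400)]))
E
```

```text
18.2333 [0.41383676 0.00874134 0.22667933] [-2.9  -3.    4.12]
```

View pics/p3.png

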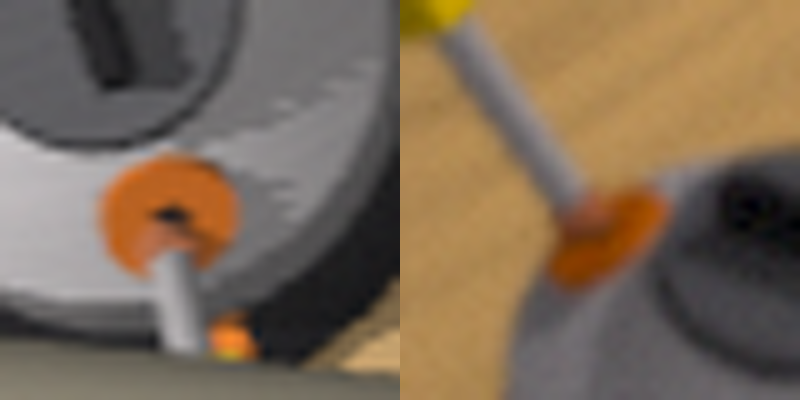

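Contact came early at about 6 N. In the top crop, the copper disc's far edge lies at the dot's centre (y≈222), so the tip sits about 7–8 mm downslope. I'll back off along the normal, shift up the slope, and look again.

Request:
jog_arm --moves '[{"grip": 1, "offset": [-0.06, -0.02, 0.08], "roll": 0}, {"grip": 1, "offset": [-0.06, -0.02, 0.08], "roll": 0}, {"grip": 1, "offset": [-0.06, -0.02, 0.08], "roll": 0}, {"grip": 1, "offset": [0.06, 0.02, 0.06], "roll": 0}, {"grip": 1, "offset": [0.06, 0.01, 0.05], "roll": 0}, {"grip": 1, "offset": [0, 0, 0], "roll": 0}, {"grip": 1, "offset": [0, 0, 0], "roll": 0}, {"grip": 1, "offset": [0, 0, 0], "roll": 0}]' --grip_force 60

```text
time_s: 18.9
tcp_pos: [0.4113, 0.0079, 0.24]
tcp_rot: [0.573, 0.414, 0.573, -0.414]
contact_force: [0.6, -0.7, -1.3]
opening: 0.0257
```

```bash
python3 al.py; python3 - <<'E'
from h import *
t=read_camera("top");s=read_camera("scene")
o=get_obs();print(o["time_s"],o["tcp_pos"],np.round(o["contact_force"],2))
h=np.radians(18.6);G=o["tcp_pos"]+[0,0,.019]
for a in (34,37,40):
    r=np.radians(a);ax=np.array([np.sin(r)*np.cos(h),np.sin(r)*np.sin(h),-np.cos(r)])
    print(a,[np.round(((proj(t,G+d*ax)-[270,195]+.5)*10).tolist()+((proj(s,G+d*ax)-[300,135]+.5)*20/3).tolist()) for d in(.0825,.1555)])
r=lambda im,x,y,w,h,W,H:cv2.resize(im[y:y+h,x:x+w],(W,H),interpolation=cv2.INTER_CUBIC)
cv2.imwrite("pics/p4.png",np.hstack([r(t["img"],270,195,40,40,400,400),r(s["img"],300,135,60,60,400,400)]))
E
```

```text
base c [0.5679 0.0597] r 0.0987 87 [(85, [286.5, 215.2]), (16, [293.0, 229.0])]
spot [0.5172 0.0415 0.1235] 0.05392779868872971 mark [0.4857 0.03   0.02  ] 0.08746091253173387 ang [-160.31 -160.11] joint deg -0.2
19.05 [0.411184   0.00780186 0.24001701] [ 0.54 -0.42 -1.56]
34 [array([228., 440.,  99., 109.]), array([191., 296., 192., 255.])]
37 [array([223., 426., 107., 108.]), array([182., 271., 207., 253.])]
40 [array([218., 413., 115., 106.]), array([173., 246., 222., 250.])]
```

View pics/p4.png

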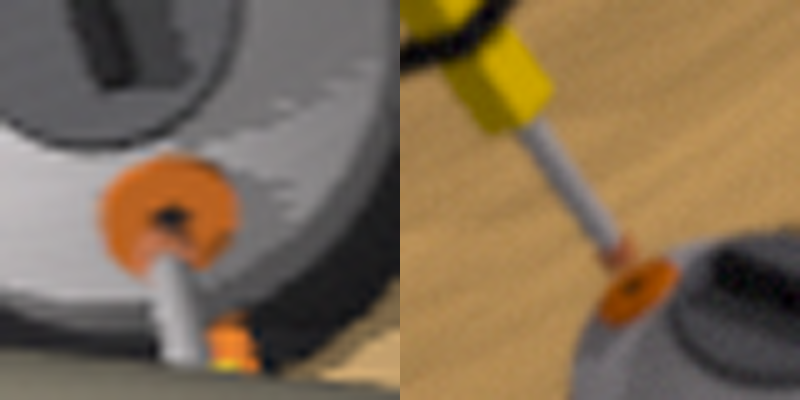

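The tilt is about 39.5° and it is on the radial line. The tip is about 2 mm too far to +y. Both views agree on that this time. I'll correct that and advance along the normal.

Request:
jog_arm --moves '[{"grip": 1, "offset": [0.02, -0.05, 0], "roll": 0}, {"grip": 1, "offset": [0.03, 0.01, -0.04], "roll": 0}, {"grip": 1, "offset": [0.03, 0.01, -0.04], "roll": 0}, {"grip": 1, "offset": [0.03, 0.01, -0.04], "roll": 0}, {"grip": 1, "offset": [0.03, 0.01, -0.03], "roll": 0}, {"grip": 1, "offset": [0.03, 0.01, -0.03], "roll": 0}, {"grip": 1, "offset": [0.02, 0.01, -0.03], "roll": 0}, {"grip": 1, "offset": [0, 0, 0], "roll": 0}, {"grip": 1, "offset": [0, 0, 0], "roll": 0}, {"grip": 1, "offset": [0, 0, 0], "roll": 0}]'

```text
time_s: 19.88
tcp_pos: [0.4188, 0.0081, 0.232]
tcp_rot: [0.573, 0.414, 0.573, -0.414]
contact_force: [-1.6, -0.7, -0.1]
opening: 0.0254
```

```bash
cat > f.py <<'E'
from h import *
n=np.array([-.6092,-.2050,.766]);b=np.array([.55,-.5,-1.5])
o=get_obs();f=o["contact_force"]-b;print(o["time_s"],np.round(o["tcp_pos"],4),np.round(f,1),"n",f@n,"lat",np.linalg.norm(f-(f@n)*n))
E
python3 f.py; python3 - <<'E'
from h import *
t=read_camera("top");s=read_camera("scene")
r=lambda im,x,y,w,h,W,H:cv2.resize(im[y:y+h,x:x+w],(W,H),interpolation=cv2.INTER_CUBIC)
cv2.imwrite("pics/p5.png",np.hstack([r(t["img"],270,195,40,40,400,400),r(s["img"],315,155,40,40,400,400)]))
E
python3 f.py
```

```text
19.8833 [0.4188 0.0081 0.232 ] [-2.1 -0.2  1.4] n 2.427231550418034 lat 0.8519312901888085
19.9833 [0.4188 0.0081 0.232 ] [-1.6  0.3  2.4] n 2.698582895741858 lat 0.8985343887073263
```

View pics/p5.png

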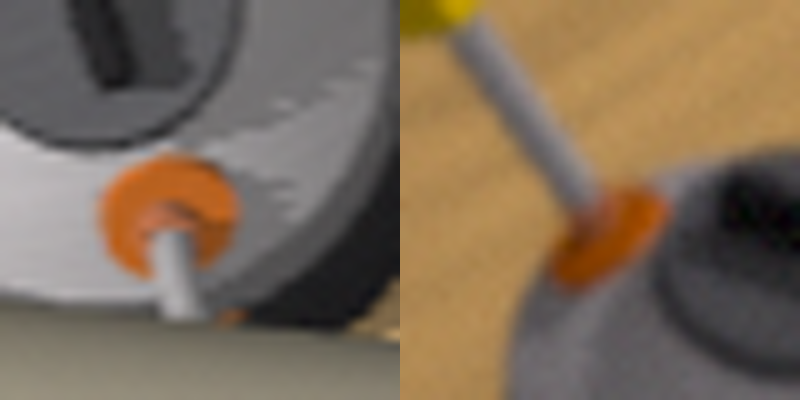

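The disc now covers the dot: far edge y≈200 against 196 expected, centred at x≈170. That is about 1 mm downslope. I'll lift briefly, nudge 1 mm upslope, then press to 7 N.

Request:
jog_arm --moves '[{"grip": 1, "offset": [-0.02, -0.01, 0.03], "roll": 0}, {"grip": 1, "offset": [0, 0, 0], "roll": 0}, {"grip": 1, "offset": [0.02, 0.01, 0.02], "roll": 0}, {"grip": 1, "offset": [0, 0, 0], "roll": 0}, {"grip": 1, "offset": [0.02, 0.01, -0.03], "roll": 0}, {"grip": 1, "offset": [0.02, 0.005, -0.02], "roll": 0}, {"grip": 1, "offset": [0, 0, 0], "roll": 0}, {"grip": 1, "offset": [0, 0, 0], "roll": 0}, {"grip": 1, "offset": [0, 0, 0], "roll": 0}]'

```text
time_s: 20.73
tcp_pos: [0.4205, 0.0087, 0.2321]
tcp_rot: [0.573, 0.414, 0.573, -0.414]
contact_force: [-3.3, -1.4, 3.3]
opening: 0.0259
```

```bash
python3 f.py; python3 al.py; python3 f.py
```

```text
20.7333 [0.4205 0.0087 0.2321] [-3.8 -0.9  4.8] n 6.193823024001062 lat 0.33300323099519313
base c [0.568  0.0599] r 0.0985 78 [(71, [286.5, 215.0])]
20.7833 [0.4205 0.0087 0.232 ] [-3.3 -0.1  4.7] n 5.612153200646477 lat 1.1080690582758506Traceback (most recent call last):
  File "al.py", line 27, in <module>
    if __name__=="__main__": meas(read_camera("top"))
                             ~~~~^^^^^^^^^^^^^^^^^^^^
  File "al.py", line 24, in meas
    sp=atz(t,*L[0][1],.1235);mk=atz(t,*L[1][1],.02)
                                       ~^^^
IndexError: list index out of range
```

About 6 N. I'll add 0.4 mm and hold still for over 2.5 s.

Request:
jog_arm --moves '[{"grip": 1, "offset": [0.006, 0.002, -0.008], "roll": 0}, {"grip": 1, "offset": [0, 0, 0], "roll": 0}, {"grip": 1, "offset": [0, 0, 0], "roll": 0}, {"grip": 1, "offset": [0, 0, 0], "roll": 0}, {"grip": 1, "offset": [0, 0, 0], "roll": 0}, {"grip": 1, "offset": [0, 0, 0], "roll": 0}, {"grip": 1, "offset": [0, 0, 0], "roll": 0}, {"grip": 1, "offset": [0, 0, 0], "roll": 0}, {"grip": 1, "offset": [0, 0, 0], "roll": 0}, {"grip": 1, "offset": [0, 0, 0], "roll": 0}, {"grip": 1, "offset": [0, 0, 0], "roll": 0}, {"grip": 1, "offset": [0, 0, 0], "roll": 0}, {"grip": 1, "offset": [0, 0, 0], "roll": 0}, {"grip": 1, "offset": [0, 0, 0], "roll": 0}, {"grip": 1, "offset": [0, 0, 0], "roll": 0}, {"grip": 1, "offset": [0, 0, 0], "roll": 0}, {"grip": 1, "offset": [0, 0, 0], "roll": 0}, {"grip": 1, "offset": [0, 0, 0], "roll": 0}, {"grip": 1, "offset": [0, 0, 0], "roll": 0}, {"grip": 1, "offset": [0, 0, 0], "roll": 0}]'

```text
time_s: 22.45
tcp_pos: [0.4207, 0.0089, 0.2315]
tcp_rot: [0.573, 0.414, 0.573, -0.414]
contact_force: [-3.8, -1.3, 5.6]
opening: 0.0261
```

```bash
python3 f.py
```

```text
22.45 [0.4207 0.0089 0.2315] [-4.3 -0.8  7.1] n 8.234782211994803 lat 1.394297481050671
```

Request:
jog_arm --moves '[{"grip": 1, "offset": [0, 0, 0], "roll": 0}, {"grip": 1, "offset": [0, 0, 0], "roll": 0}, {"grip": 1, "offset": [0, 0, 0], "roll": 0}, {"grip": 1, "offset": [0, 0, 0], "roll": 0}, {"grip": 1, "offset": [0, 0, 0], "roll": 0}, {"grip": 1, "offset": [0, 0, 0], "roll": 0}, {"grip": 1, "offset": [0, 0, 0], "roll": 0}, {"grip": 1, "offset": [0, 0, 0], "roll": 0}, {"grip": 1, "offset": [0, 0, 0], "roll": 0}, {"grip": 1, "offset": [0, 0, 0], "roll": 0}, {"grip": 1, "offset": [0, 0, 0], "roll": 0}, {"grip": 1, "offset": [0, 0, 0], "roll": 0}, {"grip": 1, "offset": [0, 0, 0], "roll": 0}, {"grip": 1, "offset": [0, 0, 0], "roll": 0}]'

```text
time_s: 23.62
tcp_pos: [0.4207, 0.0088, 0.2315]
tcp_rot: [0.573, 0.414, 0.573, -0.414]
contact_force: [-3.6, -1.4, 4.2]
opening: 0.0257
```

```bash
python3 f.py
```

```text
23.6167 [0.4207 0.0088 0.2315] [-4.2 -0.9  5.7] n 7.0916126859125335 lat 0.6293077563000781
```

Force was 7.1–8.2 N over about 2.8 s, nearly axial. I'll retract along the normal, then carry the wand to the front of the fork.

Request:
jog_arm --moves '[{"grip": 1, "offset": [-0.15, -0.05, 0.19], "roll": 0}, {"grip": 1, "offset": [-0.3, -0.1, 0.38], "roll": 0}, {"grip": 1, "offset": [-0.15, -0.05, 0.4], "roll": 0}, {"grip": 1, "offset": [0, 0, 0.8], "roll": 0}, {"grip": 1, "offset": [0, 0, 0.75], "roll": 0}, {"grip": 1, "offset": [-0.05, -0.82, 0], "roll": -0.47}, {"grip": 1, "offset": [-0.05, -0.82, 0], "roll": -0.47}, {"grip": 1, "offset": [-0.05, -0.82, 0], "roll": -0.47}, {"grip": 1, "offset": [-0.05, -0.82, 0], "roll": -0.47}, {"grip": 1, "offset": [-0.05, -0.82, 0], "roll": -0.47}, {"grip": 1, "offset": [-0.05, -0.82, 0], "roll": -0.47}, {"grip": 1, "offset": [-0.05, -0.82, 0], "roll": -0.47}, {"grip": 1, "offset": [-0.05, -0.82, 0], "roll": -0.47}, {"grip": 1, "offset": [-0.05, -0.82, 0], "roll": -0.47}, {"grip": 1, "offset": [-0.05, -0.82, 0], "roll": -0.47}, {"grip": 1, "offset": [0, 0, 0], "roll": 0}, {"grip": 1, "offset": [0, 0, 0], "roll": 0}]'

```text
time_s: 25.03
tcp_pos: [0.3759, -0.3281, 0.3313]
tcp_rot: [0.484, 0.515, 0.486, -0.514]
contact_force: [-0.9, 0.4, -2.0]
opening: 0.0262
```

```bash
python3 al.py; cat > yl.py <<'E'
from h import *
s=read_camera("scene");t=read_camera("top")
o=get_obs();w,x,y,z=o["tcp_rot"];print(o["time_s"],np.round(o["tcp_pos"],4),"psi",np.arctan2(2*(y*z-w*x),2*(x*z+w*y)),np.round(o["contact_force"],1),o["opening"])
h=np.radians(-3);G=o["tcp_pos"]+[0,0,.019]
for n,c in(("s",s),("t",t)):
    hs=cv2.cvtColor(c["img"],cv2.COLOR_BGR2HSV);m=cv2.inRange(hs,(22,150,90),(34,255,255))
    k,_,st,ce=cv2.connectedComponentsWithStats(m)
    print(n,"yellow",[(st[i].tolist(),np.round(ce[i]).tolist()) for i in range(1,k) if st[i,4]>8])
    for a in(0,20,40):
        r=np.radians(a);ax=np.array([np.sin(r)*np.cos(h),np.sin(r)*np.sin(h),-np.cos(r)])
        print(a,[np.round(proj(c,G+d*ax)).tolist() for d in(-.02,.01,.06,.1555)])
E
python3 yl.py
```

```text
base c [0.5674 0.0597] r 0.0987 110 [(109, [286.5, 216.3]), (29, [292.4, 229.7])]
spot [0.5144 0.0415 0.1235] 0.05607655801941134 mark [0.4837 0.0315 0.02  ] 0.08831723090806722 ang [-161.01 -161.39] joint deg 0.38
25.1833 [ 0.3768 -0.3263  0.3323] psi -1.6257306996532082 [-0.3  0.5 -1.1] 0.025429434057430648
s yellow [([154, 147, 23, 28, 267], [165.0, 163.0]), ([168, 175, 20, 21, 254], [178.0, 185.0]), ([130, 179, 27, 34, 671], [144.0, 196.0]), ([147, 220, 17, 11, 134], [156.0, 225.0]), ([141, 269, 31, 38, 648], [156.0, 286.0]), ([162, 310, 17, 12, 99], [170.0, 316.0])]
0 [[158.0, 148.0], [162.0, 159.0], [169.0, 175.0], [179.0, 204.0]]
20 [[157.0, 147.0], [163.0, 160.0], [173.0, 180.0], [190.0, 215.0]]
40 [[156.0, 147.0], [164.0, 160.0], [176.0, 181.0], [198.0, 221.0]]
t yellow [([481, 190, 30, 21, 451], [496.0, 200.0]), ([440, 244, 13, 7, 70], [446.0, 247.0])]
0 [[458.0, 274.0], [453.0, 273.0], [447.0, 272.0], [435.0, 270.0]]
20 [[458.0, 278.0], [454.0, 272.0], [447.0, 263.0], [437.0, 248.0]]
40 [[457.0, 280.0], [454.0, 270.0], [449.0, 255.0], [440.0, 228.0]]
```

Request:
jog_arm --moves '[{"grip": 1, "offset": [0, 0, -0.76], "roll": 0}, {"grip": 1, "offset": [0, 0, -0.76], "roll": 0}, {"grip": 1, "offset": [0, 0, -0.76], "roll": 0}, {"grip": 1, "offset": [0, 0, -0.75], "roll": 0}, {"grip": 1, "offset": [0, 0, 0], "roll": 0}, {"grip": 1, "offset": [0, 0, 0], "roll": 0}]'

```text
time_s: 25.68
tcp_pos: [0.3762, -0.3253, 0.2102]
tcp_rot: [0.485, 0.513, 0.487, -0.513]
contact_force: [0.2, 0.2, -0.5]
opening: 0.0255
```

Request:
jog_arm --moves '[{"grip": 1, "offset": [0, 0, 0], "roll": 0}, {"grip": 1, "offset": [0, 0, 0], "roll": 0}, {"grip": 1, "offset": [0, 0, 0], "roll": 0}, {"grip": 1, "offset": [0.2, -0.01, 0], "roll": 0}, {"grip": 1, "offset": [0.2, -0.01, 0], "roll": 0}, {"grip": 1, "offset": [0.2, -0.01, 0], "roll": 0}, {"grip": 1, "offset": [0.2, -0.01, 0], "roll": 0}, {"grip": 1, "offset": [0.2, -0.01, 0], "roll": 0}, {"grip": 1, "offset": [0.2, -0.01, 0], "roll": 0}, {"grip": 1, "offset": [0.2, -0.01, 0], "roll": 0}, {"grip": 1, "offset": [0.2, -0.01, 0], "roll": 0}, {"grip": 1, "offset": [0, 0, 0], "roll": 0}]' --grip_force 6

```text
time_s: 26.68
tcp_pos: [0.4421, -0.3302, 0.2109]
tcp_rot: [0.486, 0.514, 0.486, -0.513]
contact_force: [0.4, -0.1, -1.4]
opening: 0.0259
```

```bash
python3 yl.py
```

```text
26.7833 [ 0.441  -0.3302  0.2109] psi -1.6262677958814629 [-0.8  0.2 -0.7] 0.025670545545913047
s yellow [([131, 179, 19, 10, 134], [140.0, 183.0]), ([151, 194, 5, 4, 14], [153.0, 196.0]), ([183, 203, 21, 28, 240], [193.0, 217.0]), ([147, 220, 17, 11, 128], [156.0, 225.0]), ([196, 232, 15, 15, 136], [203.0, 239.0]), ([141, 269, 31, 38, 648], [156.0, 286.0]), ([161, 310, 18, 12, 102], [170.0, 316.0])]
0 [[187.0, 206.0], [190.0, 214.0], [195.0, 228.0], [204.0, 251.0]]
20 [[186.0, 204.0], [191.0, 215.0], [200.0, 232.0], [214.0, 263.0]]
40 [[185.0, 203.0], [192.0, 215.0], [203.0, 235.0], [223.0, 270.0]]
t yellow [([494, 190, 17, 17, 135], [503.0, 197.0]), ([444, 285, 29, 23, 390], [459.0, 296.0])]
0 [[442.0, 243.0], [439.0, 244.0], [433.0, 244.0], [424.0, 244.0]]
20 [[442.0, 246.0], [439.0, 242.0], [434.0, 236.0], [426.0, 224.0]]
40 [[442.0, 249.0], [439.0, 241.0], [435.0, 228.0], [428.0, 206.0]]
```

Request:
jog_arm --moves '[{"grip": 1, "offset": [0.21, -0.01, 0], "roll": 0}, {"grip": 1, "offset": [0.21, -0.01, 0], "roll": 0}, {"grip": 1, "offset": [0.21, -0.01, 0], "roll": 0}, {"grip": 1, "offset": [0.21, -0.01, 0], "roll": 0}, {"grip": 1, "offset": [0.21, -0.01, 0], "roll": 0}, {"grip": 1, "offset": [0.21, -0.01, 0], "roll": 0}, {"grip": 1, "offset": [0.21, -0.01, 0], "roll": 0}, {"grip": 1, "offset": [0, 0, 0], "roll": 0}, {"grip": 1, "offset": [0, 0, 0], "roll": 0}]'

```text
time_s: 27.53
tcp_pos: [0.5, -0.333, 0.2109]
tcp_rot: [0.486, 0.514, 0.486, -0.514]
contact_force: [-0.7, -1.2, -1.7]
opening: 0.0262
```

```bash
python3 yl.py
```

```text
27.6333 [ 0.4994 -0.3331  0.211 ] psi -1.6267232064690567 [-0.1  0.1 -1.3] 0.026169895054748912
s yellow [([131, 179, 26, 34, 550], [142.0, 193.0]), ([197, 219, 18, 26, 235], [205.0, 231.0]), ([146, 222, 9, 9, 31], [150.0, 226.0]), ([207, 248, 11, 9, 53], [213.0, 252.0]), ([141, 269, 31, 38, 642], [156.0, 287.0]), ([161, 311, 19, 11, 106], [170.0, 316.0])]
0 [[201.0, 222.0], [204.0, 231.0], [209.0, 244.0], [216.0, 267.0]]
20 [[200.0, 220.0], [205.0, 231.0], [213.0, 249.0], [228.0, 280.0]]
40 [[199.0, 220.0], [205.0, 232.0], [216.0, 252.0], [237.0, 288.0]]
t yellow [([444, 285, 21, 17, 219], [454.0, 293.0])]
0 [[443.0, 218.0], [439.0, 219.0], [434.0, 221.0], [425.0, 223.0]]
20 [[443.0, 221.0], [439.0, 218.0], [434.0, 212.0], [426.0, 203.0]]
40 [[442.0, 224.0], [440.0, 216.0], [436.0, 205.0], [429.0, 185.0]]
```

The grip blob is now 18×26 px against 19×25 when it first hung upright, so the wand is upright again. I'll move back to the hanging position and lower.

Request:
jog_arm --moves '[{"grip": 1, "offset": [-0.17, 0.01, 0], "roll": 0}, {"grip": 1, "offset": [-0.17, 0.01, 0], "roll": 0}, {"grip": 1, "offset": [-0.17, 0.01, 0], "roll": 0}, {"grip": 1, "offset": [-0.17, 0.01, 0], "roll": 0}, {"grip": 1, "offset": [-0.17, 0.01, 0], "roll": 0}, {"grip": 1, "offset": [0, 0, -0.25], "roll": 0}, {"grip": 1, "offset": [0, 0, -0.25], "roll": 0}, {"grip": 1, "offset": [0, 0, -0.25], "roll": 0}, {"grip": 1, "offset": [0, 0, -0.25], "roll": 0}, {"grip": 1, "offset": [0, 0, -0.15], "roll": 0}, {"grip": 1, "offset": [0, 0, 0], "roll": 0}, {"grip": 1, "offset": [0, 0, 0], "roll": 0}]'

```text
time_s: 28.63
tcp_pos: [0.4654, -0.3308, 0.1643]
tcp_rot: [-0.485, -0.514, -0.486, 0.514]
contact_force: [0.0, -0.2, -1.4]
opening: 0.026
```

```bash
python3 yl.py
```

```text
28.7333 [ 0.4657 -0.3312  0.1653] psi -1.6266519578043994 [-0.2 -1.2 -2. ] 0.025922097269268772
s yellow [([130, 179, 27, 33, 612], [143.0, 194.0]), ([194, 222, 17, 24, 207], [201.0, 233.0]), ([205, 249, 9, 8, 44], [209.0, 253.0]), ([141, 269, 31, 38, 650], [156.0, 286.0]), ([161, 310, 18, 12, 105], [170.0, 316.0])]
0 [[198.0, 225.0], [201.0, 233.0], [205.0, 246.0], [212.0, 268.0]]
20 [[196.0, 224.0], [201.0, 234.0], [209.0, 251.0], [223.0, 280.0]]
40 [[195.0, 223.0], [202.0, 234.0], [212.0, 253.0], [232.0, 288.0]]
t yellow [([492, 190, 19, 16, 149], [502.0, 196.0]), ([444, 285, 22, 18, 247], [454.0, 293.0])]
0 [[437.0, 233.0], [434.0, 234.0], [429.0, 234.0], [420.0, 236.0]]
20 [[437.0, 236.0], [434.0, 232.0], [429.0, 227.0], [422.0, 217.0]]
40 [[436.0, 239.0], [434.0, 231.0], [431.0, 219.0], [424.0, 199.0]]
```

Request:
jog_arm --moves '[{"grip": 1, "offset": [0, 0, -0.05], "roll": 0}, {"grip": 1, "offset": [0, 0, -0.05], "roll": 0}, {"grip": 1, "offset": [0, 0, -0.05], "roll": 0}, {"grip": 1, "offset": [0, 0, 0], "roll": 0}, {"grip": 1, "offset": [0, 0, 0], "roll": 0}]'

```text
time_s: 29.15
tcp_pos: [0.4663, -0.3315, 0.1603]
tcp_rot: [0.487, 0.514, 0.485, -0.514]
contact_force: [1.2, 0.6, 5.1]
opening: 0.0262
```

```bash
python3 f.py
```

```text
29.15 [ 0.4663 -0.3315  0.1603] [0.6 1.1 6.6] n 4.430183739201848 lat 5.010106683141692
```

The collar is on the prongs with about 6 N of upward reaction. I'll ease the grip to let it level, open, and rise.

Request:
jog_arm --moves '[{"grip": 1, "offset": [0, 0, 0], "roll": 0}, {"grip": 1, "offset": [0, 0, -0.02], "roll": 0}, {"grip": 1, "offset": [0, 0, 0], "roll": 0}, {"grip": 0.6, "offset": [0, 0, 0], "roll": 0}, {"grip": 0.3, "offset": [0, 0, 0], "roll": 0}, {"grip": 0, "offset": [0, 0, 0], "roll": 0}, {"grip": 0, "offset": [0, 0, 0], "roll": 0}, {"grip": 0, "offset": [0, 0, 0], "roll": 0}, {"grip": 0, "offset": [0, 0, 0], "roll": 0}, {"grip": 0, "offset": [0, 0, 0], "roll": 0}, {"grip": 0, "offset": [0, 0, 0], "roll": 0}, {"grip": 0, "offset": [0, 0, 0.3], "roll": 0}, {"grip": 0, "offset": [0, 0, 0.7], "roll": 0}, {"grip": 0, "offset": [0, 0, 0.9], "roll": 0}, {"grip": 0, "offset": [0, 0, 0.9], "roll": 0}, {"grip": 0, "offset": [-0.3, 0.8, 0.2], "roll": 0}, {"grip": 0, "offset": [-0.3, 0.8, 0], "roll": 0}, {"grip": 0, "offset": [-0.3, 0.8, 0], "roll": 0}, {"grip": 0, "offset": [-0.2, 0.8, 0], "roll": 0}, {"grip": 0, "offset": [0, 0, 0], "roll": 0}]' --grip_force 3

```text
time_s: 30.82
tcp_pos: [0.4208, -0.1991, 0.2799]
tcp_rot: [0.487, 0.514, 0.486, -0.513]
contact_force: [-1.1, -0.3, 0.2]
opening: 0.0931
```

```bash
python3 - <<'E'
from h import *
import al
c=read_camera("top");al.meas(c);s=read_camera("scene")
o=get_obs();print(o["time_s"],o["tcp_pos"],np.round(o["contact_force"],1))
cv2.imwrite("pics/e.png",s["img"]);cv2.imwrite("pics/et.png",c["img"])
for n,im in(("scene0",cv2.imread("pics/scene0.png")),("now",s["img"]),("top0",cv2.imread("pics/top0.png")),("tnow",c["img"])):
    m=cv2.inRange(cv2.cvtColor(im,cv2.COLOR_BGR2HSV),(22,150,90),(34,255,255))
    k,_,st,ce=cv2.connectedComponentsWithStats(m);print(n,[(st[i].tolist(),np.round(ce[i],1).tolist()) for i in range(1,k) if st[i,4]>8])
d=cv2.absdiff(cv2.imread("pics/scene0.png"),s["img"]).max(2)[215:290,175:265];print("diff stand scene",d.max(),(d>40).sum())
for g in("wand","stand"): print(g,[(np.round(q["bbox"]).tolist(),round(q["confidence"],2)) for q in look_for(g,"scene")[:4]])
E
```

```text
base c [0.5675 0.0598] r 0.0988 109 [(109, [286.5, 216.3]), (29, [292.4, 229.7])]
spot [0.5144 0.0415 0.1235] 0.05621782609120472 mark [0.4837 0.0315 0.02  ] 0.08845827903792979 ang [-160.98 -161.37] joint deg 0.39
30.9167 [ 0.42172689 -0.20254748  0.27974141] [ 0.8 -0.2  0.7]
scene0 [([130, 179, 27, 34, 673], [143.7, 195.5]), ([147, 220, 17, 11, 134], [155.7, 224.8]), ([192, 222, 18, 25, 287], [200.5, 234.3]), ([205, 250, 8, 7, 33], [208.9, 253.6]), ([141, 269, 31, 38, 639], [155.7, 286.4]), ([161, 310, 18, 12, 102], [170.1, 316.0])]
now [([131, 179, 26, 34, 657], [143.7, 195.7]), ([147, 220, 17, 10, 132], [155.7, 224.7]), ([192, 223, 19, 24, 248], [200.7, 234.0]), ([205, 250, 9, 8, 39], [209.4, 253.7]), ([141, 269, 31, 38, 642], [155.6, 286.4]), ([162, 311, 17, 11, 98], [170.1, 316.1])]
top0 [([481, 190, 30, 21, 449], [495.6, 200.1]), ([425, 229, 16, 11, 159], [432.5, 233.7]), ([444, 285, 29, 23, 391], [458.5, 295.6])]
tnow [([481, 190, 30, 21, 452], [495.7, 200.1])]
diff stand scene 75 72
wand [([190.0, 221.0, 215.0, 257.0], 0.83), ([129.0, 180.0, 173.0, 252.0], 0.79), ([143.0, 270.0, 189.0, 339.0], 0.77), ([325.0, 153.0, 384.0, 235.0], 0.21)]
stand [([186.0, 232.0, 255.0, 314.0], 0.95), ([314.0, 154.0, 388.0, 244.0], 0.36)]
```

The wand's blobs match the original picture to within 0.5 px, so it is upright in the fork. The kettle reads +0.4°, and the arm is clear and touching nothing.

```bash
python3 -c "
from plant import hand_in
print(hand_in())"
```

```text
the job is handed in; nothing more can be done
None
```

The job is done and handed in at about 31 s of the 70 s allowed. The hand-in gives no verdict.

- **Kettle:** I swung it about 124° clockwise by the handle. The last check reads +0.4° from the mark, with about 1–2° of camera uncertainty.
- **Thermometer press:** The tool only points down, so I tilted the wand about 40° in the fingers by leaning its stem on the stand's post, then clamped it. I pressed for about 2.8 s; the two readings during the hold were 8.2 N and 7.1 N, nearly straight along the spot's normal.
- **Aim:** The first touch, at about 6–7 N, landed roughly 8 mm below the spot's centre. I backed off and corrected before the real press. The last picture showed the disc covering the dot about 1 mm low. I nudged it up by that much, but have no picture of the final position.
- **Rehang:** I straightened the wand against the post and hung it back by its collar. Its position in the scene view matches the start within 0.5 px. I could not see it in the top view because the arm was in the way.
- **Other things:** The two look-alike wands are where they were. I did not check the remaining objects individually, and the picture limit stopped a final visual look.

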